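# Feed a carrier of clay cups through a drop-gate chute

### The job

Push the wooden carrier with its two clay cups through the chute to the end stop: hold the red drop gate up by pressing its yellow bar down with one fingertip, and keep it pressed while you push on the back of the carrier's upright plate. Then take the hand away so that the gate falls fully shut behind the cups. Only push and press: do not grip or lift anything, do not touch the cups or let the gate come down on them, and leave the other things on the table alone.

Things in the scene. Friction and masses are not known exactly. Their poses are not given: they have to be found in the camera images.
- chute: Fixed wooden chute, 386 mm long (x), 84 mm wide (y). Origin: centre of its underside, on the table. +x: feed direction, towards the end stop (face at x = 183 mm); +y: the yellow bar's side. Floor top at z = 20 mm, walls 8 mm thick to z = 46 mm, inner width 68 mm, open at -x. Gate plane at x = 48 mm. Gate's hinge shaft, 7 mm thick, along x at y = 44, z = 72 mm, x from -194 to 73 mm, bracketed at both ends.
- end_stop (a point): Centre of the end stop's face, at (183, 0, 35) mm in the chute frame; the carrier's nose must come up against it.
- gate (a joint): Angle of the drop gate about its hinge line: 0 = shut, grows as the bar is pressed down, stop at 0.85 rad. The cups pass under it freely from 0.65 rad up. A spring shuts it when released; pressing the bar takes about 3 N at first and 6 N fully down. The carrier cannot push the gate open.
- gate_plate: Red gate, 8 mm thick along the chute: an arm across it 70 to 80 mm above the table, with a plate 34 mm wide hanging down to 36 mm above the table in the middle and far half of the chute. Origin on the hinge line at the gate plane; turns with the gate, axes as the chute's when shut. Open, its top is about 145 mm above the table.
- press_bar: Yellow round bar, 14 mm thick, 262 mm long, parallel to the chute beside its +y wall, 48 mm from the hinge line; pressing it down anywhere along it raises the gate. Origin on the hinge line at the gate plane; axes as the chute's when shut. Gate shut: bar centre at chute y = 89 mm, top 97 mm above the table. At 0.76 rad: y = 89 mm again (92 mm half way), top 61 mm above the table.
- bar_feed_end (a point): Point on top of the yellow bar (gate shut) at its feed end, chute x = -210 mm; turns with the bar.
- bar_gate_end (a point): Point on top of the yellow bar (gate shut) at its gate end, chute x = +38 mm; turns with the bar.
- carrier: Loose wooden carrier in the chute, 182 x 64 mm, 0.3 kg. Origin: centre of its underside; +x to the end stop. Nose at x = 91 mm, two pockets (rims 20 mm high) from x = -30 to 91 mm, low tail (6 mm), upright push plate at the back: full width, rear face at x = -91 mm, top 90 mm above the table. Home, its origin is at x = 92 mm in the chute frame and the gate drops over the tail, behind the pockets.
- cup_front: Small clay cup, 50 mm wide, 36 mm high, standing loose in the front pocket. Origin: centre of its underside.
- cup_rear: Small clay cup, 51 mm wide, 38 mm high, standing loose in the rear pocket. Origin: centre of its underside.
- cup_front_pocket (a point): Centre of the floor of the carrier's front pocket, at (60, 0, 6) mm in the carrier frame; pocket 56 x 58 mm.
- cup_rear_pocket (a point): Centre of the floor of the carrier's rear pocket, at (1, 0, 6) mm in the carrier frame; pocket 56 x 58 mm.
- low_cup: Bystander: low clay cup, 54 x 59 x 31 mm, on the table on the robot's side of the chute. Origin: centre of underside.
- clay_ring: Bystander: clay ring, 35 mm, 9 mm high, behind the chute. Origin: centre of underside.
- offcut: Bystander: dark clay offcut, 51 x 36 x 18 mm, on the table before the feed end of the chute. Origin: centre of underside.
- jar: Bystander: clay jar, 85 mm wide, 95 mm high. Origin: centre of underside.
- tripod: Bystander: clay bowl on three feet, 106 mm wide, 67 mm high. Origin: centre of underside.
There are look-alikes about, which are no part of the job. What is shaped like the cup_rear but turquoise is not meant.

How it is judged:
By the outcome, as a careful person would: the job done as asked, in the order asked, and still so for the second after the job is handed in, with the robot touching nothing.
It also fails if it takes over 43 s, if anything falls off the work surface, if the arm or the gripper's body presses on something with over 40 N, if the wrist force passes 120 N, or if a joint passes its speed limit or range.

### The arm

A 7-joint arm with a two-finger parallel gripper is mounted at the origin on the work surface; the furniture and walls round the work are solid. World frame = base frame: x ahead of the robot, y to its left, z up, the work surface at z = 0. Lengths are in m, angles in rad, forces in N, time in s.
With the tool pointing down it reaches from about 0.4 to 0.85 m from the base axis. Payload 4.5 kg.
Tool frame: the origin (TCP) lies at the very end of the fingers, on their centre line; the grasp point (between the pads) lies 19 mm behind it; z points along the fingers, y is the line along which they close (so a half turn about z gives the same grasp; the last joint's range is limited). The gripper opens to 88 mm and grips with 3 to 60 N. Pads are 18 mm wide; open, the fingers measure 123 mm over their backs; the gripper's body (75 mm by 187 mm) begins 45 mm behind the grasp point.
Start: joints at [-1.202, 0.689, -0.195, 1.565, 0.157, 0.902, -0.215], TCP at [0.205, 0.59, 0.239] pointing down, gripper open.
Joint ranges: [-3.01, 3.01], [-0.46, 2.08], [-1.47, 1.51], [0.13, 2.56], [-1, 4.14], [0.04, 2.09], [-2.66, 2.66]. Speed limits (rad/s): [2.57, 2.57, 3.14, 3.14, 3.14, 3.14, 3.14].

### API

Orientations are given as a unit quaternion [x, y, z, w].
In Python, from plant import r gives the robot as it stands. The module is installed in compiled form; this text tells all that it offers.
- The arm moves only by the tool step_arm, never from a script. Its argument "increments" is a list of rows, each a list of 2 entries, a list of its own where there are three numbers: the shift along the world's x, y, z in cm, then the turn, a rotation vector about the world's x, y, z in degrees. A call has exactly 10 rows; each row shifts and turns the commanded pose from where the row before left it; what a row does not reach is not made up. A row lasts 1/10 s, in which the tool goes at most 50 mm and 8.59 degrees, less where a joint would pass 70% of its speed; a pose out of reach is approached as far as the arm can. A call is refused whole if a number of a shift passes 5 or a number of a turn 8.59, either way. A call with a gripper value outside its range is refused whole. "fingers" is the opening, from 0 (shut) to 1 (fully open), set as the call begins (left out, the last holds). The fingers move at their own pace and stop on an object; "grip_force" is the grip in N (left out, the last holds). Time passes only in rows, so rows that do not move let the fingers close, or fill a call up. It gives the time, the measured TCP pose, the force, the opening and the grip force at its end, in the units of the state.
- r.get_state(): the state, without advancing time (a new reading comes with each control period).
- r.snapshot(name): name is "side" or "top" or "wrist"; returns (picture, depth): 480x640x3 uint8, red, green, blue; 480x640 float32, m along the optical axis (not along the pixel's ray), 0 where there is no reading.
- r.calibration(name): a dict with "fov_y" (degrees; the focal length in pixels is half the picture's height over the tangent of half this angle, whatever the lens; pixels are square), "cx", "cy" (the principal point, pixels), "R" (3x3) and "t" (3): a world point X has camera coordinates R X + t. Camera axes: x right, y down, z forward; pixel columns grow to the right and rows downward; lengths in m; the calibration is good to about 2 mm. A picture is of the moment at which its call begins: read the wrist's pose just before it. calibration takes no time and is no camera call; for the wrist camera it gives the pose at the moment of the call.
- r.finish_job(): hands the job in; it is judged then, once.
The state is a dict: "clock": time; "q": joint angles; "qd": joint speeds; "joint_torque": joint torques, N m; "tool_pos": TCP position; "eef_rot": TCP orientation; "contact_force": force on the tool from outside, world axes, zero at the start; "moment": the same for the moment, N m; "opening": opening from 0.0 (shut) to 1.0 (fully open); "finger_force": force on a finger pad.
Only numpy, scipy, OpenCV 4.12 (cv2) and the standard library are available. Lean on these libraries where they do the work, as an engineer would, in place of code of your own. Each camera call takes 0.05 s, during which the arm holds its last target. There are 200 camera calls.

## Working session

There is one attempt and no reset: what is moved stays moved. The work goes in short steps, Python scripts to look and compute and a tool call to move; the robot and the scene stay as the last step left them, time stands still between calls to the robot, and variables do not carry over. Pictures are saved under pics/ and viewed, at most 10 in all, crops included, and the job is handed in when it is done.

Besides the shell and the picture viewer there is one more tool, called after "Call:" as name([rows], argument=value, ...), one row to a line, values as JSON. step_arm: Moves the arm, as the interface text tells. Its arguments: {"type":"object","properties":{"increments":{"type":"array","items":{"type":"array"}},"fingers":{"type":"number"},"grip_force":{"type":"number"}},"required":["increments"]}

```bash
mkdir -p pics; cat > h.py <<'E'
import numpy as np, cv2
from plant import r
def cloud(name):
    c=r.calibration(name); im,d=r.snapshot(name)
    f=240/np.tan(np.radians(c["fov_y"])/2)
    v,u=np.mgrid[:480,:640]
    P=np.stack([(u-c["cx"])/f*d,(v-c["cy"])/f*d,d],-1)
    W=(P-np.array(c["t"]))@np.array(c["R"])
    W[d<=0]=np.nan
    return im,W
def save(n,im): cv2.imwrite(f"pics/{n}.png",im[...,::-1])
E
python3 - <<'E'
from h import *
s=r.get_state(); print(s)
for n in("top","side"):
    im,W=cloud(n); save(n+"0",im); np.savez(n+"0.npz",im=im,W=W)
E
```

```text
{'clock': 0.0, 'q': array([-1.20222393,  0.68998014, -0.19449983,  1.56635294,  0.15731198,
        0.90248344, -0.21508069]), 'qd': array([-5.67318545e-04, -5.52367831e-04, -6.80004782e-05, -8.49266089e-04,
        2.81083193e-04,  3.71627580e-04,  2.21327607e-04]), 'joint_torque': array([-1.43026182e-04, -5.27558005e+01, -1.26655351e+00, -1.53423232e+01,
       -5.25395956e-02,  6.66994791e-03,  1.64593866e-04]), 'tool_pos': array([0.20519499, 0.58968527, 0.2379097 ]), 'eef_rot': array([ 1.66555633e-01,  9.86031633e-01, -9.12618282e-04, -7.81340051e-05]), 'contact_force': array([-0.52438934, -0.08795668,  0.5180218 ]), 'moment': array([-0.0260745 , -0.02599611, -0.01150628]), 'finger_force': 0.0, 'opening': 0.9979693375240978}
```

View pics/top0.png

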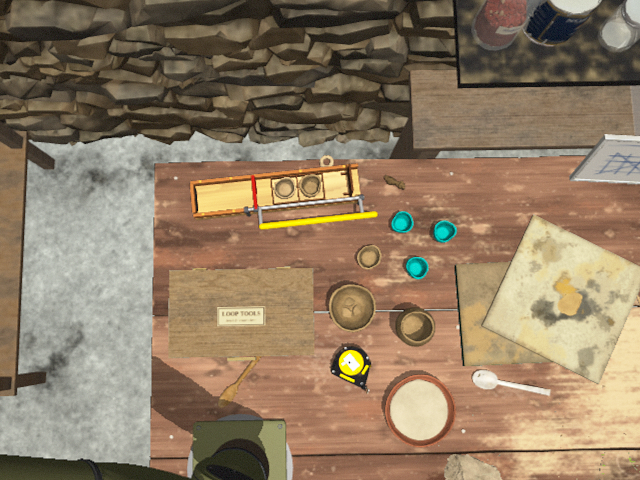

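View pics/side0.png

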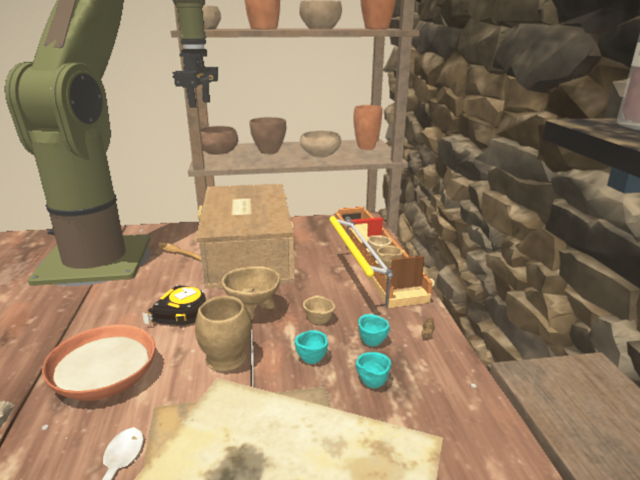

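The top view shows the chute from (190,200) to (360,180). The red gate is at (254,190), the two clay cups at (285,187) and (311,185), the push plate at (353,182) and the yellow bar from (262,227) to (377,213). The feed direction is image-left, and the turquoise cups at (402,222), (444,231) and (416,267) are the look-alikes. The side view shows the same, with the plate at (407,272).

```bash
python3 - <<'E'
from h import *
D=np.load("top0.npz"); im,W=D["im"],D["W"]
for p in [(320,240),(192,200),(254,190),(285,187),(311,185),(369,257),(395,183),(327,161),(353,307),(240,310),(402,222),(416,267)]:
    print(p,W[p[1],p[0]].round(3))
def colr(im,W,name,lo,hi,box):
    hsv=cv2.cvtColor(im,cv2.COLOR_RGB2HSV); m=cv2.inRange(hsv,lo,hi)>0
    k=np.zeros_like(m);k[box[1]:box[3],box[0]:box[2]]=1;m&=k&np.isfinite(W[...,0])
    P=W[m]; print(name,m.sum(),P.min(0).round(3),P.max(0).round(3),np.median(P,0).round(3)); return P
Y=colr(im,W,"bar",(22,150,100),(35,255,255),(240,200,390,235))
top=Y[Y[:,2]>.08]; c=top.mean(0); u=np.linalg.svd(top-c)[2][0]; t=(top-c)@u
print("bar",c.round(4),u.round(4),(c+u*t.min()).round(4),(c+u*t.max()).round(4))
R=colr(im,W,"gate",(0,150,60),(5,255,255),(240,160,265,215))
D=np.load("side0.npz"); 
S=D["W"];b=D["im"]
Y2=colr(b,S,"bar side",(22,150,100),(35,255,255),(325,210,395,285))
c=Y2.mean(0);u=np.linalg.svd(Y2-c)[2][0]; t=(Y2-c)@u;print(u.round(4),(c+u*t.min()).round(4),(c+u*t.max()).round(4))
for p in [(407,272),(395,275),(418,262),(405,297),(428,327),(374,325),(318,310)]: print(p,S[p[1],p[0]].round(3))
cv2.imwrite("pics/crop.png",cv2.resize(im[145:245,175:415],None,fx=3.3,fy=3.3,interpolation=3)[...,::-1])
E
```

```text
(320, 240) [ 0.507 -0.19  -0.001]
(192, 200) [0.594 0.098 0.054]
(254, 190) [ 0.611 -0.043  0.073]
(285, 187) [ 0.626 -0.111  0.031]
(311, 185) [ 0.631 -0.171  0.029]
(369, 257) [ 0.464 -0.302  0.008]
(395, 183) [ 0.638 -0.369  0.005]
(327, 161) [ 0.697 -0.211 -0.006]
(353, 307) [ 0.348 -0.259  0.038]
(240, 310) [ 0.343 -0.015  0.112]
(402, 222) [ 0.544 -0.381  0.01 ]
(416, 267) [ 0.439 -0.41   0.005]
bar 750 [ 0.52  -0.325 -0.006] [ 0.567 -0.053  0.104] [ 0.537 -0.184  0.095]
bar [ 0.5368 -0.1832  0.0947] [-0.0919  0.9958 -0.001 ] [ 0.5487 -0.3117  0.0948] [ 0.525  -0.0548  0.0945]
gate 113 [ 0.568 -0.05   0.044] [ 0.644 -0.037  0.084] [ 0.61  -0.044  0.079]
bar side 494 [ 0.518 -0.315 -0.001] [0.582 0.178 0.098] [ 0.537 -0.207  0.095]
[-0.0214  0.9957 -0.0898] [ 0.5405 -0.3147  0.1006] [0.5299 0.1822 0.0558]
(407, 272) [ 0.632 -0.258  0.059]
(395, 275) [ 0.607 -0.264  0.058]
(418, 262) [ 0.652 -0.256  0.077]
(405, 297) [ 0.624 -0.282  0.02 ]
(428, 327) [ 0.638 -0.369  0.012]
(374, 325) [ 0.546 -0.359  0.019]
(318, 310) [ 0.462 -0.284  0.008]
```

View pics/crop.png

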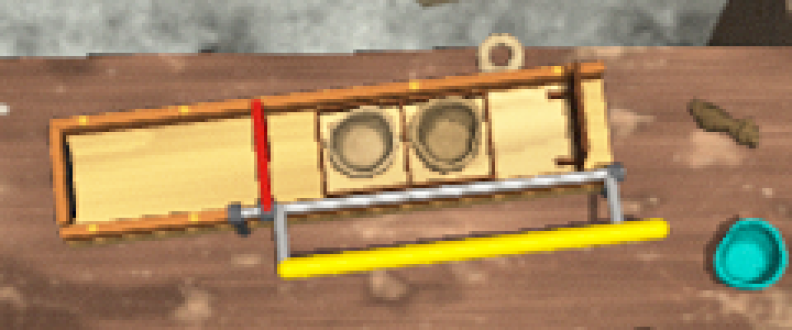

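The crop shows brown clay cups in the carrier pockets at crop (360,142) and (447,130), which are the meant ones. The plate is at crop (577,115), the red gate at (262,155) and the yellow bar from (285,268) to (660,230).

Chute frame: x axis u = (-0.092, 0.996), origin about (0.6175, -0.0894), plate rear face at chute x of about -172 mm. Plan, with the gripper open across the chute: one fingertip on the bar (y = 90), the other behind the plate (y = -15). The TCP starts at about (0.598, -0.282).

Call:
step_arm([
  [[3, -4, 0], [0, 0, -2.7]],
  [[3, -4, 0], [0, 0, -2.7]],
  [[3, -4, 0], [0, 0, -2.7]],
  [[3, -4, 0], [0, 0, -2.7]],
  [[3, -4, 0], [0, 0, -2.7]],
  [[3, -4, 0], [0, 0, -2.7]],
  [[3, -4, 0], [0, 0, -2.7]],
  [[3, -4, 0], [0, 0, -2.7]],
  [[3, -4, 0], [0, 0, -2.7]],
  [[3, -4, 0], [0, 0, -2.7]],
], fingers=1)

```text
clock: 1.1
tool_pos: [0.5061, 0.1884, 0.2386]
eef_rot: [0.393, 0.92, -0.0, -0.0]
contact_force: [0.0, 0.1, 0.3]
opening: 1.003
finger_force: 0.0
```

Call:
step_arm([
  [[0.9, -4, 0], [0, 0, -3.2]],
  [[0.9, -4, 0], [0, 0, -3.2]],
  [[0.9, -4, 0], [0, 0, -3.2]],
  [[0.9, -4, 0], [0, 0, -3.2]],
  [[0.9, -4, 0], [0, 0, -3.2]],
  [[0.9, -4, 0], [0, 0, -3.2]],
  [[0.9, -4, 0], [0, 0, -3.2]],
  [[0.9, -4, 0], [0, 0, -3.2]],
  [[0.9, -4, 0], [0, 0, -3.2]],
  [[0.9, -4, 0], [0, 0, -3.2]],
])

```text
clock: 2.1
tool_pos: [0.5952, -0.2112, 0.2384]
eef_rot: [0.631, 0.775, -0.0, -0.0]
contact_force: [0.7, 0.2, 0.2]
opening: 1.0
finger_force: 0.0
```

```bash
python3 - <<'E'
from h import *
im,W=cloud("wrist"); save("w1",im); np.savez("w1.npz",im=im,W=W)
hsv=cv2.cvtColor(im,cv2.COLOR_RGB2HSV); m=(cv2.inRange(hsv,(22,150,100),(35,255,255))>0)&(W[...,2]>.085)&(W[...,2]<.11)
P=W[m];print(len(P))
if len(P)>50:
    c=P.mean(0);u=np.linalg.svd(P-c,full_matrices=False)[2][0];t=(P-c)@u;print(u.round(4),(c+u*t.min()).round(4),(c+u*t.max()).round(4),np.percentile(P[:,2],95))
E
```

```text
2835
[ 0.1247 -0.9921 -0.016 ] [ 0.5255 -0.0705  0.0962] [ 0.5553 -0.3075  0.0923] 0.09780618057614715
```

View pics/w1.png

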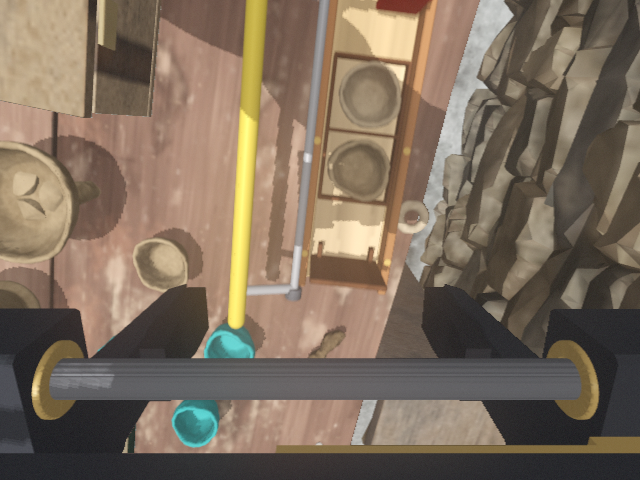

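The wrist view shows the bar from (262,0) to (237,325), the plate top edge at about (345,268), the cups at (370,95) and (359,168), and the bracket at (293,293). I'll refine the yaw by intersecting rays with known heights.

```bash
python3 - <<'E'
from h import *
def fit(name,im,c,box):
    f=240/np.tan(np.radians(c["fov_y"])/2);R=np.array(c["R"]);t=np.array(c["t"]);C=-R.T@t
    hsv=cv2.cvtColor(im,cv2.COLOR_RGB2HSV); m=cv2.inRange(hsv,(22,150,60),(35,255,255))
    k=np.zeros_like(m);k[box[1]:box[3],box[0]:box[2]]=1
    n,l,st,_=cv2.connectedComponentsWithStats(m*k);i=1+st[1:,4].argmax();v,u=np.nonzero(l==i);print(st[i])
    def ray(u,v,z):
        d=np.stack([(u-c["cx"])/f,(v-c["cy"])/f,np.ones(len(u))],-1)@R; return C+d*((z-C[2])/d[:,2])[:,None]
    P=ray(u,v,.090)[:,:2];c0=P.mean(0);d=np.linalg.svd(P-c0,full_matrices=False)[2][0];d*=np.sign(d[1]);s=(P-c0)@d
    print(name,d.round(4),(c0+d*s.min()).round(4),(c0+d*s.max()).round(4)); return ray
D=np.load("top0.npz");fit("top",D["im"],r.calibration("top"),(240,200,390,235))
D=np.load("w1.npz");c=r.calibration("wrist");ray=fit("wrist",D["im"],c,(200,0,280,335))
W=D["W"];z=W[...,2]
# plate top, walls
m=(z>.080)&(z<.1)&(W[...,0]>.585)&(W[...,0]<.7)&(W[...,1]<-.2)&(W[...,1]>-.33);v,u=np.nonzero(m);P=W[m]
print(len(P),u.min(),u.max(),v.min(),v.max(),P.min(0).round(4),P.max(0).round(4),np.median(P,0).round(4))
print(ray(np.array([313,386]),np.array([258,263]),.09).round(4))
E
```

```text
[259 211 119  19 751]
top [-0.0923  0.9957] [ 0.5496 -0.3139] [ 0.5256 -0.0548]
[ 241    0   26  325 2876]
wrist [-0.1139  0.9935] [ 0.5543 -0.3212] [ 0.5268 -0.0815]
718 292 386 273 296 [ 0.5888 -0.2806  0.08  ] [ 0.6629 -0.2512  0.0923] [ 0.6305 -0.2555  0.0892]
[[ 0.5991 -0.2524  0.09  ]
 [ 0.657  -0.2453  0.09  ]]
```

```bash
python3 -c "
import cv2
a=cv2.imread('pics/w1.png')[200:340,200:440];cv2.imwrite('pics/w1c.png',cv2.resize(a,None,fx=3,fy=3,interpolation=2))"
```

```text
(no output)
```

View pics/w1c.png

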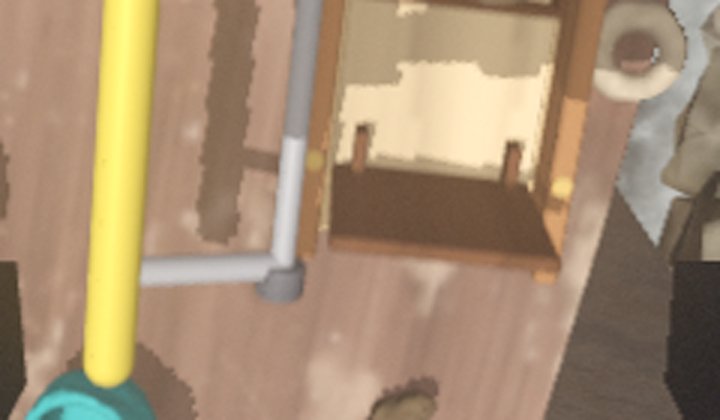

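Bar and plate agree to about 5 mm between views, which is enough. I'll narrow the opening to 0.8 so the fingertips are about 88 mm apart: one on the bar (y = 89), the other centred on the plate, with the hinge shaft midway. TCP target is about (0.5935, -0.291).

Call:
step_arm([
  [[0, -0.8, -1.2], [0, 0, -0.6]],
  [[0, -0.8, -1.2], [0, 0, -0.6]],
  [[0, -0.8, -1.2], [0, 0, -0.6]],
  [[0, -0.8, -1.2], [0, 0, -0.6]],
  [[0, -0.8, -1.2], [0, 0, -0.6]],
  [[0, -0.8, -1.2], [0, 0, -0.6]],
  [[0, -0.8, -1.2], [0, 0, -0.6]],
  [[0, -0.8, -1.2], [0, 0, -0.6]],
  [[-0.1, -0.8, -1.2], [0, 0, -0.6]],
  [[-0.1, -0.8, -1.2], [0, 0, -0.6]],
], fingers=0.8)

```text
clock: 3.15
tool_pos: [0.5933, -0.2904, 0.1177]
eef_rot: [0.671, 0.742, 0.0, 0.0]
contact_force: [-0.5, 0.3, 0.1]
opening: 0.798
finger_force: 0.0
```

```bash
python3 - <<'E'
from h import *
im,W=cloud("side"); im2,_=cloud("top")
a=cv2.resize(im[190:320,290:450],None,fx=3.5,fy=3.5,interpolation=2); b=cv2.resize(im2[140:250,240:420],None,fx=2.3,fy=2.3)
c=np.zeros((max(len(a),len(b)),a.shape[1]+b.shape[1]//2*0,3),np.uint8);c[:len(a),:a.shape[1]]=a; save("s2",c)
E
```

```text
(no output)
```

View pics/s2.png

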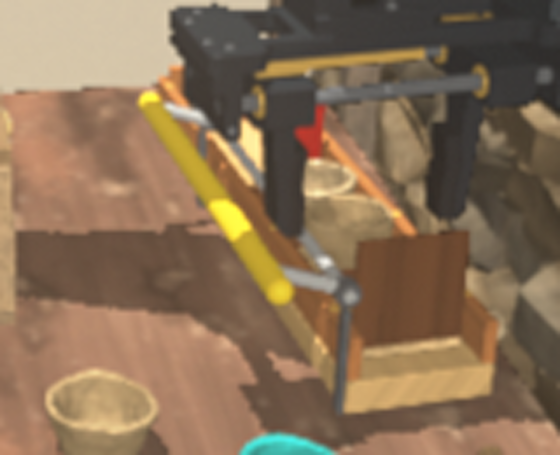

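The side crop shows the near fingertip at crop (287,232), the far one at (447,215), the bar from (150,100) to (280,290) and the plate at (412,290). I'll check where the tips really are in the world with depth.

```bash
python3 - <<'E'
from h import *
im,W=cloud("side")
g=im.max(-1)<75
for n,(u0,u1) in {"near":(364,379),"far":(410,426)}.items():
    m=np.zeros_like(g);m[225:262,u0:u1]=1;P=W[m&g&(W[...,2]>.112)&(W[...,2]<.15)]
    print(n,len(P),P.min(0).round(3),np.median(P,0).round(3),P.max(0).round(3))
m=np.zeros_like(g);m[255:290,388:428]=1
P=W[m&(W[...,2]>.05)&(W[...,2]<.095)&(W[...,1]>-.28)];print("plate",np.percentile(P,[2,50,98],axis=0).round(3))
c=r.calibration("side");f=240/np.tan(np.radians(c["fov_y"])/2);R=np.array(c["R"]);t=np.array(c["t"])
def pj(X): p=R@np.array(X)+t;return (f*p[:2]/p[2]+[c["cx"],c["cy"]]).round(1)
print(pj([.5495,-.296,.118]),pj([.637,-.286,.118]),"bar end pred",pj([.5495,-.3139,.090]),pj([.5543,-.3212,.09]), "seen",290+283/3.5,190+290/3.5)
E
```

```text
near 150 [ 0.54  -0.309  0.118] [ 0.547 -0.305  0.135] [ 0.556 -0.293  0.15 ]
far 197 [ 0.625 -0.3    0.117] [ 0.631 -0.297  0.135] [ 0.642 -0.281  0.15 ]
plate [[ 0.6   -0.264  0.051]
 [ 0.63  -0.26   0.069]
 [ 0.661 -0.189  0.089]]
[369.9 255.3] [417.3 249.6] bar end pred [371.6 274.6] [375.4 276.5] seen 370.8571428571429 272.8571428571429
```

The near tip is centred on the bar (x 0.548) with its back at y -0.305, and the plate's rear is at y of about -0.262, about 17 mm ahead of the far tip. Pressing down.

Call:
step_arm([
  [[0, 0.1, -0.3], [0, 0, 0]],
  [[0, 0.1, -0.3], [0, 0, 0]],
  [[0, 0.1, -0.3], [0, 0, 0]],
  [[0, 0.1, -0.3], [0, 0, 0]],
  [[0, 0.1, -0.3], [0, 0, 0]],
  [[0, 0, -0.3], [0, 0, 0]],
  [[0, 0, -0.3], [0, 0, 0]],
  [[0, 0, -0.3], [0, 0, 0]],
  [[0, 0, -0.3], [0, 0, 0]],
  [[0, 0, -0.3], [0, 0, 0]],
])

```text
clock: 4.3
tool_pos: [0.5941, -0.285, 0.0891]
eef_rot: [0.67, 0.742, 0.0, 0.001]
contact_force: [-0.0, -0.6, 3.1]
opening: 0.798
finger_force: 1.6
```

Call:
step_arm([
  [[0, 0, -0.3], [0, 0, 0]],
  [[0, 0, -0.3], [0, 0, 0]],
  [[0, 0, -0.3], [0, 0, 0]],
  [[0, 0, -0.3], [0, 0, 0]],
  [[0, 0, -0.3], [0, 0, 0]],
  [[0, 0, -0.3], [0, 0, 0]],
  [[0, 0, -0.3], [0, 0, 0]],
  [[0, 0, -0.3], [0, 0, 0]],
  [[0, 0, -0.3], [0, 0, 0]],
  [[0, 0, 0], [0, 0, 0]],
])

```text
clock: 5.3
tool_pos: [0.5942, -0.285, 0.062]
eef_rot: [0.67, 0.742, 0.0, 0.001]
contact_force: [1.0, -0.4, 7.4]
opening: 0.795
finger_force: 2.9
```

```bash
python3 - <<'E'
from h import *
print(r.get_state()["contact_force"],r.get_state()["moment"])
im,W=cloud("side")
save("s3",cv2.resize(im[170:310,290:450],None,fx=3.5,fy=3.5,interpolation=2))
E
```

```text
[ 0.97711474 -0.41522968  7.37906149] [-0.10339206  0.04059036 -0.02615071]
```

View pics/s3.png

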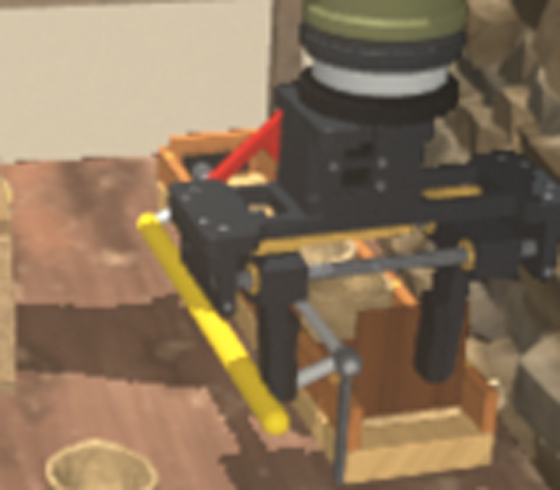

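The side crop shows the gate up (red at (250,145)), the far tip behind the plate at (435,375), and the near tip at (280,390), perhaps a little inside the bar's centre. I'll check that offset.

```bash
python3 - <<'E'
from h import *
im,W=cloud("side")
hsv=cv2.cvtColor(im,cv2.COLOR_RGB2HSV); m=cv2.inRange(hsv,(22,150,60),(35,255,255))>0
k=np.zeros_like(m);k[228:296,328:376]=1;P=W[m&k&(W[...,2]>.03)&(W[...,1]<0)]
print(len(P))
for a in np.arange(-.32,-.04,.03):
    q=P[abs(P[:,1]-a)<.015]
    if len(q): print(round(a,3),len(q),np.median(q,0).round(3),q[:,0].min().round(3),q[:,0].max().round(3),q[:,2].max().round(3))
g=im.max(-1)<75;k[:]=0;k[245:286,362:378]=1;Q=W[k&g&(W[...,2]<.09)&(W[...,2]>.055)];print(len(Q),Q.min(0).round(3),np.median(Q,0).round(3),Q.max(0).round(3))
E
```

```text
466
-0.32 47 [ 0.545 -0.311  0.058] 0.51 0.552 0.128
-0.29 79 [ 0.542 -0.291  0.061] 0.506 0.55 0.128
-0.26 68 [ 0.538 -0.262  0.061] 0.505 0.548 0.131
-0.23 62 [ 0.536 -0.229  0.061] 0.531 0.545 0.064
-0.2 49 [ 0.533 -0.2    0.061] 0.529 0.542 0.063
-0.17 44 [ 0.53  -0.172  0.06 ] 0.526 0.537 0.063
-0.14 35 [ 0.527 -0.14   0.061] 0.523 0.533 0.063
-0.11 36 [ 0.526 -0.109  0.061] 0.52 0.534 0.063
-0.08 40 [ 0.523 -0.081  0.061] 0.517 0.532 0.064
-0.05 6 [ 0.521 -0.061  0.061] 0.517 0.525 0.062
109 [ 0.542 -0.303  0.063] [ 0.55  -0.299  0.079] [ 0.558 -0.286  0.09 ]
```

The tip sits about 5 mm inside the bar's centre. I'll shift outward 5 mm and down 1 mm, then start pushing along (-0.095, 0.995).

Call:
step_arm([
  [[-0.1, 0, -0.02], [0, 0, 0]],
  [[-0.1, 0, -0.02], [0, 0, 0]],
  [[-0.1, 0, -0.02], [0, 0, 0]],
  [[-0.1, 0, -0.02], [0, 0, 0]],
  [[-0.1, 0, -0.02], [0, 0, 0]],
  [[-0.02, 0.2, 0], [0, 0, 0]],
  [[-0.02, 0.2, 0], [0, 0, 0]],
  [[-0.02, 0.2, 0], [0, 0, 0]],
  [[-0.02, 0.2, 0], [0, 0, 0]],
  [[-0.02, 0.2, 0], [0, 0, 0]],
])

```text
clock: 6.4
tool_pos: [0.5891, -0.2775, 0.0618]
eef_rot: [0.67, 0.742, -0.0, 0.003]
contact_force: [2.8, -4.7, 5.7]
opening: 0.793
finger_force: 2.9
```

Call:
step_arm([
  [[-0.02, 0.2, 0], [0, 0, 0]],
  [[-0.02, 0.2, 0], [0, 0, 0]],
  [[-0.02, 0.2, 0], [0, 0, 0]],
  [[-0.02, 0.2, 0], [0, 0, 0]],
  [[-0.02, 0.2, 0], [0, 0, 0]],
  [[-0.03, 0.3, 0], [0, 0, 0]],
  [[-0.03, 0.3, 0], [0, 0, 0]],
  [[-0.03, 0.3, 0], [0, 0, 0]],
  [[-0.03, 0.3, 0], [0, 0, 0]],
  [[-0.03, 0.3, 0], [0, 0, 0]],
])

```text
clock: 7.4
tool_pos: [0.5851, -0.2541, 0.0615]
eef_rot: [0.671, 0.741, -0.001, 0.003]
contact_force: [0.5, -6.0, 6.2]
opening: 0.8
finger_force: 3.9
```

Call:
step_arm([
  [[-0.04, 0.4, 0], [0, 0, 0]],
  [[-0.04, 0.4, 0], [0, 0, 0]],
  [[-0.04, 0.4, 0], [0, 0, 0]],
  [[-0.04, 0.4, 0], [0, 0, 0]],
  [[-0.04, 0.4, 0], [0, 0, 0]],
  [[-0.04, 0.4, 0], [0, 0, 0]],
  [[-0.04, 0.4, 0], [0, 0, 0]],
  [[-0.04, 0.4, 0], [0, 0, 0]],
  [[-0.04, 0.4, 0], [0, 0, 0]],
  [[-0.04, 0.4, 0], [0, 0, 0]],
])

```text
clock: 8.4
tool_pos: [0.5813, -0.214, 0.0615]
eef_rot: [0.671, 0.741, -0.001, 0.003]
contact_force: [1.0, -7.4, 6.3]
opening: 0.802
finger_force: 4.0
```

```bash
python3 - <<'E'
from h import *
im,W=cloud("side"); a=cv2.resize(im[170:310,310:450],None,fx=2.8,fy=2.8,interpolation=2)
im,W=cloud("top"); b=cv2.resize(im[140:250,180:380],None,fx=2,fy=2,interpolation=2)
c=np.zeros((len(a),800,3),np.uint8);c[:,:a.shape[1]]=a;c[:len(b),400:400+b.shape[1]]=b[:,:400];save("s4",c)
E
```

```text
(no output)
```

View pics/s4.png

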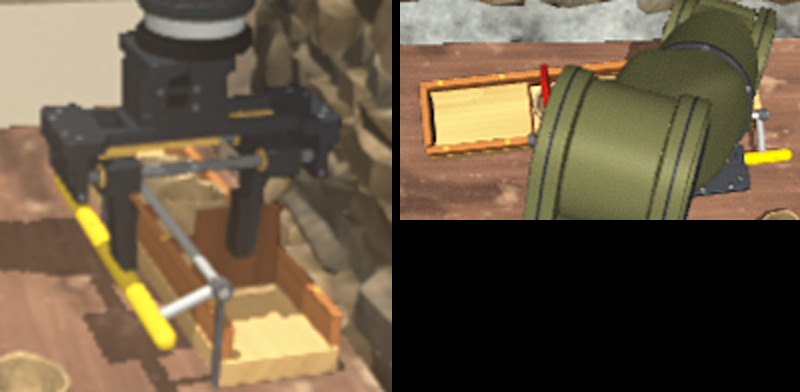

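The crops show the carrier advancing straight, the near tip on the bar at (122,260), the far tip on the plate at (243,250), and the gate up at (545,85) in the top view. Next: how far forward does the wrist camera stick out?

```bash
python3 - <<'E'
from h import *
c=r.calibration("wrist");R=np.array(c["R"]);print(-R.T@np.array(c["t"])-r.get_state()["tool_pos"])
E
```

```text
[-0.00814538  0.07197942  0.14593955]
```

Call:
step_arm([
  [[-0.04, 0.4, 0], [0, 0, 0]],
  [[-0.04, 0.4, 0], [0, 0, 0]],
  [[-0.04, 0.4, 0], [0, 0, 0]],
  [[-0.04, 0.4, 0], [0, 0, 0]],
  [[-0.04, 0.4, 0], [0, 0, 0]],
  [[-0.03, 0.3, 0], [0, 0, 0]],
  [[-0.03, 0.3, 0], [0, 0, 0]],
  [[-0.03, 0.3, 0], [0, 0, 0]],
  [[-0.03, 0.3, 0], [0, 0, 0]],
  [[-0.03, 0.3, 0], [0, 0, 0]],
])

```text
clock: 9.5
tool_pos: [0.5778, -0.179, 0.0614]
eef_rot: [0.671, 0.741, -0.001, 0.003]
contact_force: [1.8, -6.6, 7.0]
opening: 0.8
finger_force: 4.1
```

The camera is at z of about 0.207, above the gate's 0.145, so it clears. Continuing.

Call:
step_arm([
  [[-0.04, 0.4, 0], [0, 0, 0]],
  [[-0.04, 0.4, 0], [0, 0, 0]],
  [[-0.04, 0.4, 0], [0, 0, 0]],
  [[-0.04, 0.4, 0], [0, 0, 0]],
  [[-0.04, 0.4, 0], [0, 0, 0]],
  [[-0.04, 0.4, 0], [0, 0, 0]],
  [[-0.04, 0.4, 0], [0, 0, 0]],
  [[-0.04, 0.4, 0], [0, 0, 0]],
  [[-0.04, 0.4, 0], [0, 0, 0]],
  [[-0.04, 0.4, 0], [0, 0, 0]],
])

```text
clock: 10.5
tool_pos: [0.5739, -0.139, 0.0614]
eef_rot: [0.671, 0.741, -0.001, 0.003]
contact_force: [0.8, -7.4, 6.9]
opening: 0.797
finger_force: 4.2
```

Call:
step_arm([
  [[-0.03, 0.3, 0], [0, 0, 0]],
  [[-0.03, 0.3, 0], [0, 0, 0]],
  [[-0.03, 0.3, 0], [0, 0, 0]],
  [[-0.03, 0.3, 0], [0, 0, 0]],
  [[-0.03, 0.3, 0], [0, 0, 0]],
  [[-0.02, 0.2, 0], [0, 0, 0]],
  [[-0.02, 0.2, 0], [0, 0, 0]],
  [[-0.02, 0.2, 0], [0, 0, 0]],
  [[-0.02, 0.2, 0], [0, 0, 0]],
  [[-0.02, 0.2, 0], [0, 0, 0]],
])

```text
clock: 11.5
tool_pos: [0.5715, -0.1141, 0.0614]
eef_rot: [0.672, 0.741, -0.001, 0.003]
contact_force: [0.1, -7.4, 7.7]
opening: 0.803
finger_force: 4.2
```

Slow approach to the end stop.

Call:
step_arm([
  [[-0.01, 0.1, 0], [0, 0, 0]],
  [[-0.01, 0.1, 0], [0, 0, 0]],
  [[-0.01, 0.1, 0], [0, 0, 0]],
  [[-0.01, 0.1, 0], [0, 0, 0]],
  [[-0.01, 0.1, 0], [0, 0, 0]],
  [[-0.01, 0.1, 0], [0, 0, 0]],
  [[-0.01, 0.1, 0], [0, 0, 0]],
  [[-0.01, 0.1, 0], [0, 0, 0]],
  [[-0.01, 0.1, 0], [0, 0, 0]],
  [[-0.01, 0.1, 0], [0, 0, 0]],
])

```text
clock: 12.5
tool_pos: [0.5705, -0.1041, 0.0614]
eef_rot: [0.672, 0.741, -0.001, 0.003]
contact_force: [1.4, -7.4, 7.5]
opening: 0.799
finger_force: 4.3
```

Call:
step_arm([
  [[0, 0.05, 0], [0, 0, 0]],
  [[0, 0.05, 0], [0, 0, 0]],
  [[-0.01, 0.05, 0], [0, 0, 0]],
  [[-0.01, 0.05, 0], [0, 0, 0]],
  [[0, 0.05, 0], [0, 0, 0]],
  [[0, 0.05, 0], [0, 0, 0]],
  [[-0.01, 0.05, 0], [0, 0, 0]],
  [[-0.01, 0.05, 0], [0, 0, 0]],
  [[0, 0, 0], [0, 0, 0]],
  [[0, 0, 0], [0, 0, 0]],
])

```text
clock: 13.5
tool_pos: [0.5702, -0.1008, 0.0614]
eef_rot: [0.672, 0.741, -0.001, 0.003]
contact_force: [1.3, -8.2, 7.1]
opening: 0.797
finger_force: 4.9
```

Call:
step_arm([
  [[0, 0.05, 0], [0, 0, 0]],
  [[0, 0.05, 0], [0, 0, 0]],
  [[-0.01, 0.05, 0], [0, 0, 0]],
  [[0, 0.05, 0], [0, 0, 0]],
  [[0, 0.05, 0], [0, 0, 0]],
  [[-0.01, 0.05, 0], [0, 0, 0]],
  [[0, 0, 0], [0, 0, 0]],
  [[0, 0, 0], [0, 0, 0]],
  [[0, 0, 0], [0, 0, 0]],
  [[0, 0, 0], [0, 0, 0]],
])

```text
clock: 14.5
tool_pos: [0.5701, -0.1005, 0.0615]
eef_rot: [0.673, 0.74, -0.002, 0.004]
contact_force: [2.1, -12.2, 6.7]
opening: 0.797
finger_force: 7.2
```

It has stopped as predicted (y -0.1005 against a calculated -0.101, force rising), so it's against the end stop. I'll back off 16 mm with the bar still pressed, then rise gently.

Call:
step_arm([
  [[0.02, -0.2, 0], [0, 0, 0]],
  [[0.02, -0.2, 0], [0, 0, 0]],
  [[0.02, -0.2, 0], [0, 0, 0]],
  [[0.02, -0.2, 0], [0, 0, 0]],
  [[0.02, -0.2, 0], [0, 0, 0]],
  [[0.02, -0.2, 0], [0, 0, 0]],
  [[0.02, -0.2, 0], [0, 0, 0]],
  [[0.02, -0.2, 0], [0, 0, 0]],
  [[0, 0, 0], [0, 0, 0]],
  [[0, 0, 0], [0, 0, 0]],
])

```text
clock: 15.5
tool_pos: [0.5701, -0.1069, 0.0604]
eef_rot: [0.67, 0.742, 0.0, -0.001]
contact_force: [-0.8, 3.5, 5.8]
opening: 0.798
finger_force: 2.7
```

```bash
python3 - <<'E'
from h import *
im,W=cloud("wrist"); save("w5",im)
E
```

```text
(no output)
```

View pics/w5.png

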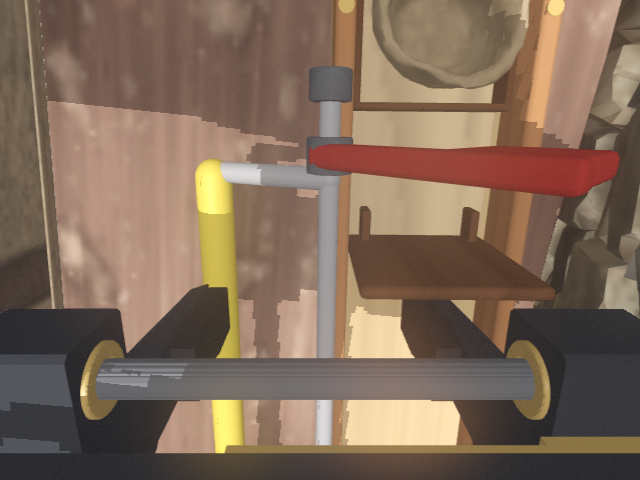

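The wrist view shows the gate arm (470,165) over the tail, behind the rear pocket wall (430,107), and the fingers clear of the plate (450,293). Now I'll raise the hand to let the gate down.

Call:
step_arm([
  [[0, -0.1, 0.3], [0, 0, 0]],
  [[0, -0.1, 0.4], [0, 0, 0]],
  [[0, -0.1, 0.5], [0, 0, 0]],
  [[0, 0, 0.5], [0, 0, 0]],
  [[0, 0, 0.5], [0, 0, 0]],
  [[0, 0, 0.5], [0, 0, 0]],
  [[0, 0, 0.5], [0, 0, 0]],
  [[0, 0, 0.5], [0, 0, 0]],
  [[0, 0, 0.5], [0, 0, 0]],
  [[0, 0, 0.5], [0, 0, 0]],
])

```text
clock: 16.55
tool_pos: [0.5699, -0.1121, 0.1077]
eef_rot: [0.67, 0.742, -0.001, -0.001]
contact_force: [-0.6, -0.6, -0.1]
opening: 0.795
finger_force: 0.0
```

Call:
step_arm([
  [[0, 0, 1], [0, 0, 0]],
  [[0, 0, 1], [0, 0, 0]],
  [[0, 0, 1.5], [0, 0, 0]],
  [[0, 0, 2], [0, 0, 0]],
  [[0, 0, 2], [0, 0, 0]],
  [[-1, 0, 2], [0, 0, 0]],
  [[-2, 0, 2], [0, 0, 0]],
  [[-3, 0, 1], [0, 0, 0]],
  [[-3, 0, 0], [0, 0, 0]],
  [[-3, 0, 0], [0, 0, 0]],
])

```text
clock: 17.55
tool_pos: [0.4499, -0.1118, 0.2338]
eef_rot: [0.67, 0.742, 0.0, 0.001]
contact_force: [1.1, -0.5, 0.2]
opening: 0.8
finger_force: 0.0
```

Call:
step_arm([
  [[-2, 4, 0], [0, 0, 0]],
  [[-1, 4, 0], [0, 0, 0]],
  [[0, 4, 0], [0, 0, 0]],
  [[0, 4, 0], [0, 0, 0]],
  [[0, 4, 0], [0, 0, 0]],
  [[0, 4, 0], [0, 0, 0]],
  [[0, 4, 0], [0, 0, 0]],
  [[0, 3, 0], [0, 0, 0]],
  [[0, 0, 0], [0, 0, 0]],
  [[0, 0, 0], [0, 0, 0]],
])

```text
clock: 18.55
tool_pos: [0.4206, 0.1985, 0.2331]
eef_rot: [0.67, 0.743, -0.0, 0.0]
contact_force: [0.3, -1.2, 0.8]
opening: 0.799
finger_force: 0.0
```

```bash
python3 - <<'E'
from h import *
im,W=cloud("side"); a=cv2.resize(im[190:310,310:440],None,fx=3,fy=3,interpolation=2)
im,W=cloud("top"); b=cv2.resize(im[140:250,180:380],None,fx=2,fy=2,interpolation=2)
c=np.zeros((len(a),800,3),np.uint8);c[:,:a.shape[1]]=a;c[:len(b),395:795]=b;save("s6",c)
m=(W[...,2]>.085)&(abs(W[...,0]-.62)<.05)&(abs(W[...,1]+.09)<.08);print("plate",np.median(W[m],0).round(3),m.sum())
hsv=cv2.cvtColor(im,cv2.COLOR_RGB2HSV);m=cv2.inRange(hsv,(22,150,60),(35,255,255))>0;m[:205]=0;m[235:]=0;m[:,:250]=0;m[:,385:]=0
print("bar",np.nanmedian(W[m],0).round(3),r.get_state()["contact_force"])
E
```

```text
plate [ 0.616 -0.084  0.088] 64
bar [ 0.537 -0.184  0.095] [ 0.71412688 -0.8492301   0.9497688 ]
```

View pics/s6.png

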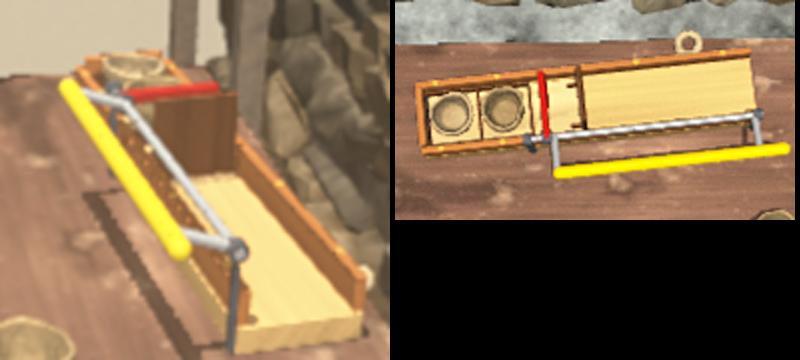

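The carrier is at the end stop with both cups in their pockets. The gate at (543,103) is shut behind them, the bar is back at its starting height, and the hand is clear. Handing in.

```bash
python3 -c "
from plant import r
print(r.finish_job())"
```

```text
the job is handed in; nothing more can be done
None
```

The carrier is against the end stop with both cups still in their pockets, the gate is shut behind them, the hand is clear, and the job was handed in at about 19 s of the 43 s allowed.

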